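# Latch the speaker jig and thread its guide rod

## Task

On this speaker-building bench, first lock the closed lid of the wooden jig by turning its orange turnbutton fully round, so that it lies across the edge of the lid. Then take the long, red-handled guide rod out of the rack and thread it tip down through the brass bushing in the lid and on through the second bushing in the shelf below, and finish while holding it there by its handle, upright and still, with its tip about half way between the underside of the shelf and the bench, so that a collar can be fitted from below. Leave the black-handled rod in the rack and everything else where it is.

Things in the scene. Friction and masses are not known exactly. Their poses are not given: they have to be found in the camera images.
- jig: Wooden jig fixed to the bench, 160 x 210 x 120 mm, open at both x ends. Origin: centre of its underside; z up. Side walls at +y and -y, 30 mm thick. Between them a plywood shelf (underside 50, top 64 mm above the bench) and a hinged lid, 14 mm thick, 148 mm wide, flush with the wall tops. One hole in each, in line, at x = +20, y = +10 mm. Below the shelf it is open to the bench.
- lid (a joint): Angle (rad) of the jig's lid about its hinge on the jig's +y wall: 0 closed, grows as the -y edge rises. Starts at 0, lies there by its weight (250 g), and must stay shut.
- turnbutton (a joint): Angle (rad) of the orange turnbutton: 0 lies along the jig's x axis, beside the lid (lid free); grows counter-clockwise seen from above to a stop at 1.57, where it lies along the jig's y axis, one end over the lid's edge (lid secured). Starts between 0.1 and 0.5, turns stiffly (0.05 N m), stays where it is left.
- turnbutton_grip (a point): Middle of the orange turnbutton, on its pivot: a bar 64 mm long, 14 wide, 18 tall, pivoted at its middle on top of the jig's -y wall (jig x = -25, y = -90 mm). This point is 131 mm above the bench; the bar reaches from 2 to 20 mm above the wall top (120 mm). The point's x axis runs along the bar. Around it is level wall and lid top.
- upper_bushing (a point): Centre of the mouth of the hole in the lid, level with the lid's top face, 120 mm above the bench; z up. A brass flange, 36 mm across, rings it. Hole 14 mm in diameter, 14 mm deep.
- lower_bushing (a point): Centre of the mouth of the hole in the shelf, level with the shelf's top face, 64 mm above the bench, straight below the upper one; z up. Hole 14 mm in diameter, 14 mm deep (out again 50 mm above the bench).
- rack: Brown wooden rod rack fixed to the bench, 60 x 180 x 45 mm. Origin: centre of its underside. Two upright blind holes, 13 mm in diameter and 35 mm deep, at y = +55 and -55 mm in its frame, hold one rod each, upright; either rod may be in either hole.
- long_rod: Guide rod: steel shaft 12 mm in diameter, 150 mm long, the last 8 mm tapering to a 7 mm flat tip; red square handle on top, 22 x 22 mm, 34 mm tall; 184 mm in all, 100 to 190 g. Origin: centre of the tip; z runs up the rod, x and y square to the handle's flats. Starts upright in the rack, its tip 10 mm above the bench; it can turn freely in the hole.
- long_rod_tip (a point): Centre of the guide rod's tip (the body's origin).
- long_rod_handle (a point): Centre of the red handle, on the rod's axis, 167 mm above the tip (177 mm above the bench at the start); x and y square to its flats.
- short_rod: The other rod in the rack: same shaft diameter but 80 mm long, with a black handle 22 x 22 mm, 34 mm tall. Origin: centre of its tip. To be left in the rack.
- tape: Roll of blue tape lying flat near the rack, 76 mm across, 22 mm high. Origin: centre of the underside. To be left alone.
- offcut: Wooden offcut near the rack, 50 x 70 x 30 mm. Origin: centre of the underside. To be left alone.
- collar: Dark steel shaft collar lying by the jig, 28 mm across, 12 mm high. Origin: centre of the underside. To be left alone.
- glue: White, yellow-banded glue pot with an orange cap, standing on the right, 56 mm across, 95 mm tall. Origin: centre of the underside. To be left alone.
- screwdriver: Green-handled screwdriver lying at the right, 200 mm long. Origin: its middle, on the bench. To be left alone.
- file: Flat file lying beyond the work, 320 mm long. Origin: on the bench near its middle. To be left alone.
- brush: Yellow-handled brush lying at the left, 200 mm long. Origin: its middle, on the bench. To be left alone.

How it is judged:
By the outcome, as a careful person would: the job done as asked, in the order asked, and still so for the second after the job is handed in, while the arm keeps its last pose, push and grip.
It also fails if it takes over 61 s, if anything falls off the work surface, if the arm or the gripper's body presses on something with over 40 N, if the wrist force passes 120 N, or if a joint passes its speed limit or range.

## Robot

A 7-joint arm with a two-finger parallel gripper is mounted at the origin on the work surface. World frame = base frame: x ahead of the robot, y to its left, z up, the work surface at z = 0. Lengths are in m, angles in rad, forces in N, time in s.
With the tool pointing down it reaches from about 0.425 to 0.95 m from the base axis. Payload 16.7 kg.
Tool frame: the origin (TCP) lies at the very end of the fingers, on their centre line; the grasp point (between the pads) lies 19 mm behind it; z points along the fingers, y is the line along which they close (so a half turn about z gives the same grasp; the last joint's range is limited). The gripper opens to 94 mm and grips with 3 to 60 N. Pads are 16 mm wide; open, the fingers measure 119 mm over their backs; the gripper's body (75 mm by 177 mm) begins 78 mm behind the grasp point.
Start: joints at [0.974, 0.426, 0.074, 1.606, -0.034, 1.111, -0.067], TCP at [0.292, -0.608, 0.205] pointing down, gripper open.
Joint ranges: [-2.85, 2.85], [-0.5, 2.14], [-1.23, 1.37], [0.21, 2.46], [-1.02, 4.16], [0.16, 2.05], [-2.73, 2.73]. Speed limits (rad/s): [1.89, 1.89, 2.39, 2.39, 3.01, 3.01, 3.01].

## Interface

Orientations are given as a rotation vector (axis times angle).
In Python, from rig import env gives the robot as it stands.
- The arm moves only by the tool play_rows, never from a script. Its argument "targets" is a list of rows, each an object of numbers: "x", "y", "z": the shift along the tool's x, y, z scaled (see below); "roll": the turn about the tool's z scaled (see below); "claw": the opening, from 0 (shut) to 1 (fully open). A call has exactly 8 rows; each row shifts and turns the commanded pose from where the row before left it, along the tool's axes as they then stand; what a row does not reach is not made up. The controller multiplies each number of a shift by 0.02 m and each number of a turn by 0.1 rad. A row lasts 1/12 s, in which the tool goes at most 41.7 mm and 7.16 degrees, less where a joint would pass 70% of its speed; a pose out of reach is approached as far as the arm can. A call with a number of a shift or a turn outside -1 to 1 is refused whole. A call with a gripper value outside its range is refused whole. The fingers move at their own pace and stop on an object; "squeeze" is the grip in N (left out, the last holds). Time passes only in rows, so rows that do not move let the fingers close, or fill a call up. It gives the time, the measured TCP pose, the force, the opening and the grip force at its end, in the units of the state.
- env.observe(): the state, without advancing time (a new reading comes with each control period).
- env.read_camera(name): name is "scene" or "side" or "wrist"; returns a dict with "pixels" (384x512x3 uint8, red, green, blue), "K" (3x3 intrinsics, pixels), "world_from_camera" (4x4, takes a point from camera to world coordinates). Camera axes: x right, y up, looking along -z (the intrinsics and any distortion apply to the point x, -y, -z); pixel columns grow to the right and rows downward; lengths in m; the calibration is good to about 2 mm. A picture is of the moment at which its call begins. There is no depth.
- env.finish_job(): hands the job in; it is judged then, once.
The state is a dict: "time_s": time; "joint_positions": joint angles; "joint_vel": joint speeds; "joint_efforts": joint torques, N m; "tool_pos": TCP position; "eef_rot": TCP orientation; "force": force on the tool from outside, world axes, zero at the start; "torque": the same for the moment, N m; "grip_width": finger opening in m; "grasp_force": force on a finger pad.
Only numpy, scipy, OpenCV 4.12 (cv2) and the standard library are available. Lean on these libraries where they do the work, as an engineer would, in place of code of your own. Each camera call takes 0.05 s, during which the arm holds its last target. There are 200 camera calls.

## Working session

There is one attempt and no reset: what is moved stays moved. The work goes in short steps, Python scripts to look and compute and a tool call to move; the robot and the scene stay as the last step left them, time stands still between calls to the robot, and variables do not carry over. Pictures are saved under pics/ and viewed, at most 10 in all, crops included, and the job is handed in when it is done.

Besides the shell and the picture viewer there is one more tool, called after "Call:" as name(argument=value, ...) on one line, values as JSON. play_rows: Moves the arm, as the interface text tells. Shifts and turns lie within -1 to 1; 1 stands for 0.02 m of shift or 0.1 rad of turn. Its arguments: {"type":"object","properties":{"targets":{"type":"array","items":{"type":"object","properties":{"x":{"type":"number","minimum":-1,"maximum":1},"y":{"type":"number","minimum":-1,"maximum":1},"z":{"type":"number","minimum":-1,"maximum":1},"roll":{"type":"number","minimum":-1,"maximum":1},"claw":{"type":"number"}}}},"squeeze":{"type":"number"}},"required":["targets"]}

```bash
ls; mkdir -p pics; python3 - <<'E'
from rig import env
import cv2, numpy as np
s=env.observe(); print({k:np.round(v,3) for k,v in s.items()})
for n in ["scene","side"]:
    c=env.read_camera(n); cv2.imwrite(f"pics/{n}0.png",cv2.resize(c["pixels"][:,:,::-1],(800,600),interpolation=cv2.INTER_CUBIC))
    print(n,np.round(c["K"],1).tolist(),np.round(c["world_from_camera"],3).tolist(), c.keys())
E
```

```text
pics
{'time_s': np.float64(0.0), 'joint_positions': array([ 0.973,  0.427,  0.074,  1.607, -0.034,  1.111, -0.067]), 'joint_vel': array([ 0.001,  0.001,  0.001, -0.   , -0.001, -0.   , -0.   ]), 'joint_efforts': array([ 1.0000e-03, -9.3579e+01,  3.6680e+00, -4.5421e+01, -4.9000e-02,
        2.0000e-02,  0.0000e+00]), 'tool_pos': array([ 0.292, -0.608,  0.205]), 'eef_rot': array([-3.062e+00, -6.970e-01,  1.000e-03]), 'force': array([-0.287, -0.038,  0.067]), 'torque': array([-0.045,  0.008,  0.003]), 'grasp_force': np.float64(0.0), 'grip_width': np.float64(0.094)}
scene [[490.1, 0.0, 262.6], [0.0, 490.1, 200.0], [0.0, 0.0, 1.0]] [[0.796, -0.517, 0.315, 1.112], [0.605, 0.669, -0.431, -0.686], [0.012, 0.534, 0.846, 1.509], [0.0, 0.0, 0.0, 1.0]] dict_keys(['pixels', 'K', 'world_from_camera'])
side [[426.2, 0.0, 259.8], [0.0, 426.2, 190.4], [0.0, 0.0, 1.0]] [[-0.953, 0.189, -0.238, 0.296], [-0.303, -0.54, 0.785, 1.018], [0.02, 0.82, 0.572, 0.845], [0.0, 0.0, 0.0, 1.0]] dict_keys(['pixels', 'K', 'world_from_camera'])
```

View pics/scene0.png

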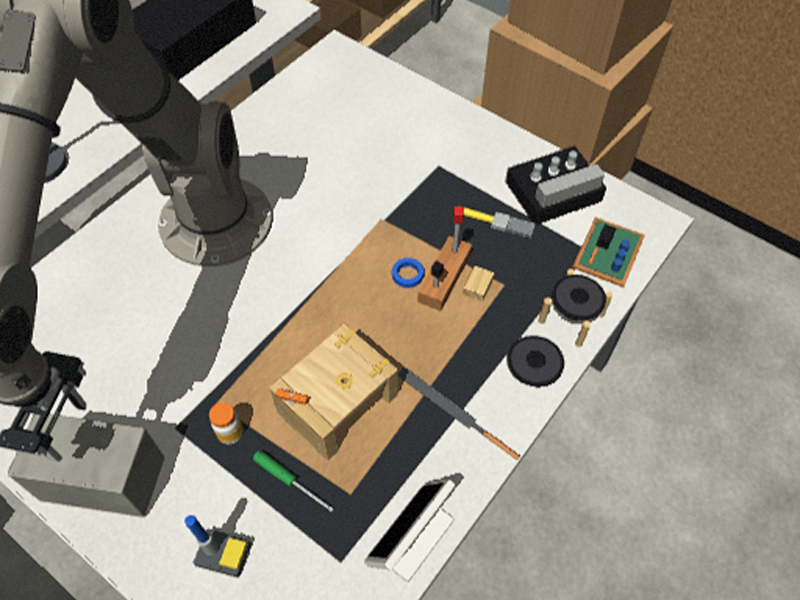

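View pics/side0.png

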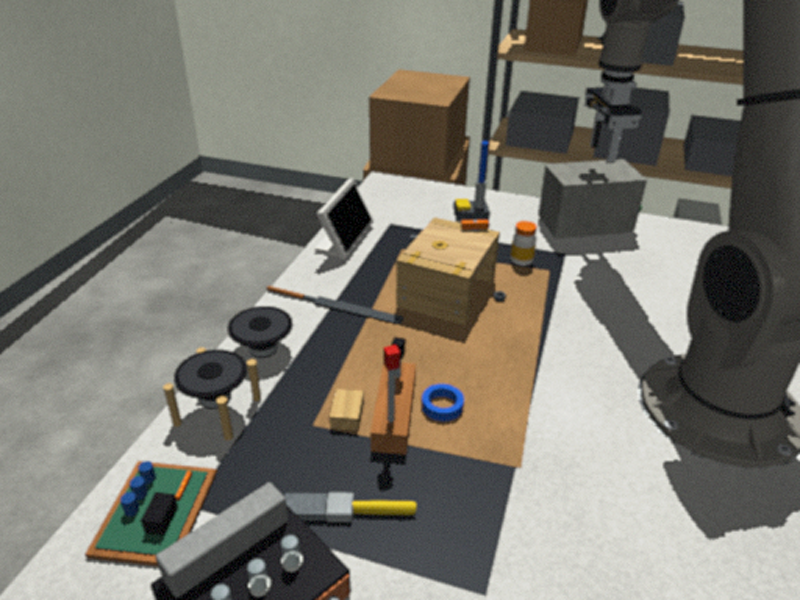

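The scene view shows the jig at about (335,390) with its bushing at (344,380) and the orange turnbutton at (292,396). The red rod's handle is at (459,212) and the black one at (438,268). In the side view the jig is at (447,275) and the red handle at (391,357).

```bash
cat > h.py <<'E'
import numpy as np, cv2
from rig import env
def ray(c,u,v):
    K=c["K"];T=c["world_from_camera"]
    d=T[:3,:3]@np.array([(u-K[0,2])/K[0,0],-(v-K[1,2])/K[1,1],-1]); return T[:3,3],d
def onz(c,u,v,z):
    o,d=ray(c,u,v); return o+d*(z-o[2])/d[2]
def proj(c,p):
    T=c["world_from_camera"];q=T[:3,:3].T@(np.asarray(p)-T[:3,3]);K=c["K"]
    return np.array([K[0,0]*q[0]/-q[2]+K[0,2],K[1,1]*q[1]/q[2]+K[1,2]])
def tri(rs):
    A=0;b=0
    for o,d in rs:
        d=d/np.linalg.norm(d);P=np.eye(3)-np.outer(d,d);A=A+P;b=b+P@o
    return np.linalg.solve(A,b)
E
python3 - <<'E'
from h import *
c={n:env.read_camera(n) for n in ["scene","side"]}
k=1/1.5625
for name,n,u,v,z in [("bush","scene",344,380,.12),("bush","side",441,245,.12),("tb","scene",292,396,.14),("tb","side",475,225,.14),("red","scene",459,212,.177),("red","side",391,357,.177),("blk","scene",438,268,.107),("blk","side",399,347,.107),
 ("jigc","scene",346,325,.12),("jigc","scene",400,372,.12),("jigc","scene",320,434,.12),("jigc","scene",271,387,.12),("glue","scene",222,410,.095)]:
    print(name,n,np.round(onz(c[n],u*k,v*k,z),3))
ims=[]
for n,x,y in [("scene",164,198),("scene",240,118),("side",240,130),("side",205,205)]:
    ims.append(cv2.resize(c[n]["pixels"][y:y+100,x:x+100,::-1],(400,400),interpolation=cv2.INTER_CUBIC))
cv2.imwrite("pics/cropA.png",np.hstack(ims[:2]));cv2.imwrite("pics/cropB.png",np.hstack(ims[2:]))
E
```

```text
bush scene [ 0.587 -0.189  0.12 ]
bush side [ 0.586 -0.189  0.12 ]
tb scene [ 0.536 -0.286  0.14 ]
tb side [ 0.53  -0.265  0.14 ]
red scene [0.542 0.272 0.177]
red side [0.546 0.263 0.177]
blk scene [0.568 0.161 0.107]
blk side [0.568 0.154 0.107]
jigc scene [ 0.507 -0.086  0.12 ]
jigc scene [ 0.666 -0.105  0.12 ]
jigc scene [ 0.626 -0.308  0.12 ]
jigc scene [ 0.481 -0.291  0.12 ]
glue scene [ 0.426 -0.382  0.095]
```

View pics/cropA.png

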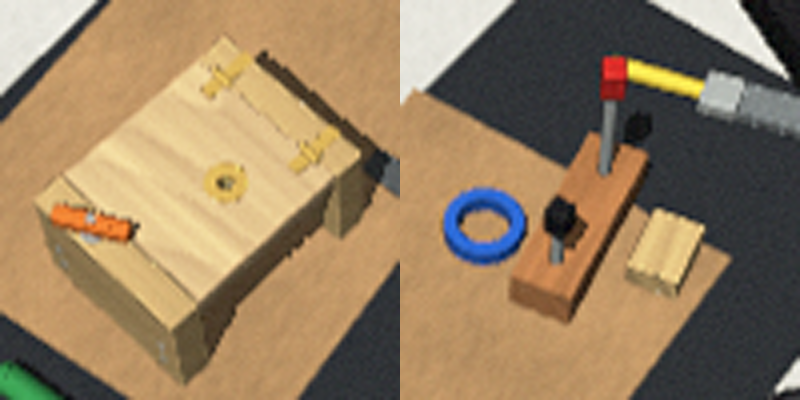

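```bash
python3 - <<'E'
from h import *
from scipy.optimize import least_squares
c=env.read_camera("scene")
P=np.array([[-.08,.105,.12],[.08,.105,.12],[.08,-.105,.12],[-.08,-.105,.12],[.02,.01,.12]])
uv=np.array([[225,38],[360,152],[168,328],[37,203],[225,182]])/4+[164,198]
def W(q): 
    a=q[2];return np.c_[P[:,0]*np.cos(a)-P[:,1]*np.sin(a)+q[0],P[:,0]*np.sin(a)+P[:,1]*np.cos(a)+q[1],P[:,2]]
f=lambda q:(np.array([proj(c,p) for p in W(q)])-uv).ravel()
r=least_squares(f,[.57,-.2,-.1]);print(r.x,np.round(r.fun,1),W(r.x)[4])
a=r.x[2];q=np.array([-.025,-.09]);print("tb pivot",r.x[:2]+[q[0]*np.cos(a)-q[1]*np.sin(a),q[0]*np.sin(a)+q[1]*np.cos(a)])
e=[onz(c,*(np.array(x)/4+[164,198]),.14) for x in ([52,212],[132,229])];d=e[1]-e[0];print(e,np.arctan2(d[1],d[0])-a)
s=env.observe();print(s["tool_pos"])
E
```

```text
[ 0.56804612 -0.19867545 -0.10600664] [-0.3 -0.7  0.8  0.3  0.8  0.6 -1.4 -0.8  0.1  0.4] [ 0.58899193 -0.19084775  0.12      ]
tb pivot [ 0.53366372 -0.28552503]
[array([ 0.50625521, -0.29847481,  0.14      ]), array([ 0.56477937, -0.27175104,  0.14      ])] 0.5343586675017861
[ 0.29216658 -0.60826664  0.2051623 ]
```

Call:
play_rows(targets=[{"z": -1,"claw": 0.5},{"z": -1,"claw": 0.5},{"z": -1,"claw": 0.5},{"z": -1,"x": 1,"claw": 0.5},{"x": 1,"claw": 0.5},{"x": 1,"claw": 0.5},{"x": 1,"claw": 0.5},{"x": 1,"claw": 0.5}])

```text
schema error: expected keys x, y, z, roll, claw
```

Call:
play_rows(targets=[{"x": 0,"y": 0,"z": -1,"roll": 0,"claw": 0.5},{"x": 0,"y": 0,"z": -1,"roll": 0,"claw": 0.5},{"x": 0,"y": 0,"z": -1,"roll": 0,"claw": 0.5},{"x": 1,"y": -0.5,"z": -1,"roll": 0,"claw": 0.5},{"x": 1,"y": -0.5,"z": 0,"roll": 0,"claw": 0.5},{"x": 1,"y": -0.5,"z": 0,"roll": 0,"claw": 0.5},{"x": 1,"y": -0.5,"z": 0,"roll": 0,"claw": 0.5},{"x": 1,"y": -0.5,"z": 0,"roll": 0,"claw": 0.5}])

```text
time_s: 0.92
tool_pos: [0.3612, -0.5191, 0.2855]
eef_rot: [3.063, 0.697, 0.0]
force: [0.7, 0.5, 0.0]
grip_width: 0.0479
grasp_force: 0.0
```

Call:
play_rows(targets=[{"x": 1,"y": -0.5,"z": 0,"roll": 0,"claw": 0.5},{"x": 1,"y": -0.5,"z": 0,"roll": 0,"claw": 0.5},{"x": 1,"y": -0.5,"z": 0,"roll": 0,"claw": 0.5},{"x": 1,"y": -0.5,"z": 0,"roll": 0,"claw": 0.5},{"x": 1,"y": -0.5,"z": 0,"roll": 0,"claw": 0.5},{"x": 1,"y": -0.5,"z": 0,"roll": 0,"claw": 0.5},{"x": 1,"y": -0.5,"z": 0,"roll": 0,"claw": 0.5},{"x": 1,"y": -0.5,"z": 0,"roll": 0,"claw": 0.5}])

```text
time_s: 1.58
tool_pos: [0.4708, -0.3777, 0.2855]
eef_rot: [-3.063, -0.697, 0.0]
force: [0.8, -0.1, 0.4]
grip_width: 0.0469
grasp_force: 0.0
```

```bash
python3 - <<'E'
from h import *
c=env.read_camera("wrist"); cv2.imwrite("pics/w1.png",cv2.resize(c["pixels"][:,:,::-1],(800,600),interpolation=cv2.INTER_CUBIC))
s=env.observe();print(s["tool_pos"],s["eef_rot"],s["joint_positions"],c["world_from_camera"])
E
```

```text
[ 0.47405972 -0.37355422  0.28544565] [-3.06022639e+00 -7.04278563e-01 -2.30227180e-03] [ 0.61109518  0.25156013 -0.06012081  1.6705999   0.0137924   1.21981804
 -0.57027371] [[ 4.32328395e-01  8.74897285e-01  2.18281699e-01  5.33637691e-01]
 [-9.01716001e-01  4.19297622e-01  1.05345893e-01 -3.48060861e-01]
 [ 6.41838275e-04 -2.42372122e-01  9.70183149e-01  4.64704849e-01]
 [ 0.00000000e+00  0.00000000e+00  0.00000000e+00  1.00000000e+00]]
```

View pics/w1.png

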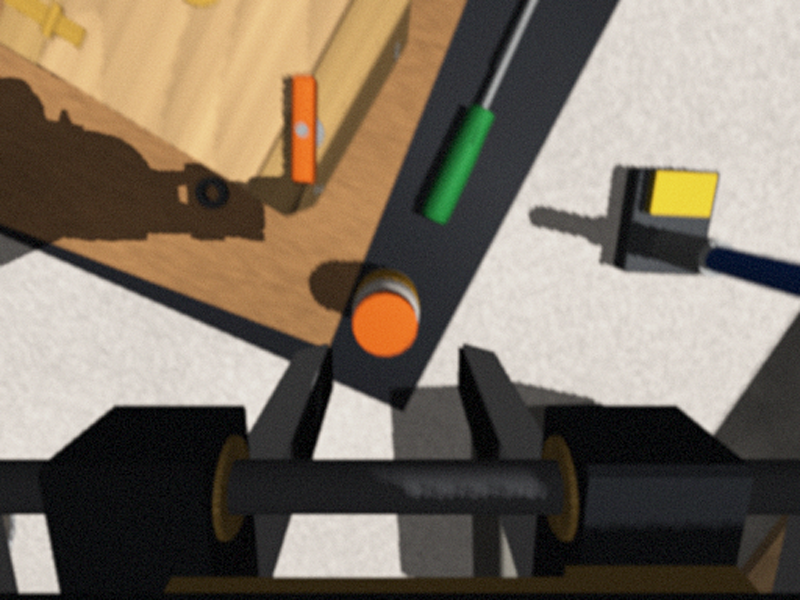

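The wrist view shows the turnbutton's top face from (304,76) to (304,183), its pivot at (302,130), so it lies along the tool's x already.

```bash
python3 - <<'E'
from h import *
from scipy.spatial.transform import Rotation as R
c=env.read_camera("wrist");k=1/1.5625
s=env.observe();M=R.from_rotvec(s["eef_rot"]).as_matrix()
p=onz(c,304*k,130*k,.14);a,b=onz(c,304*k,76*k,.14),onz(c,304.5*k,183*k,.14);d=a-b
print(s["tool_pos"],p,"len",np.linalg.norm(d),"bar yaw",np.arctan2(d[1],d[0]),"tool x yaw",np.arctan2(M[1,0],M[0,0]),"tool shift",M.T@(np.r_[p[:2],.124]-s["tool_pos"])/.02)
E
```

```text
[ 0.47283908 -0.37518794  0.28542116] [ 0.53679477 -0.28226206  0.14      ] len 0.061975895227747685 bar yaw 0.4137749296734373 tool x yaw 0.4527017853970941 tool shift [ 4.89837286 -2.772807    8.07919169]
```

Call:
play_rows(targets=[{"x": 0.8,"y": -0.4,"z": 0,"roll": 0.2,"claw": 0.5},{"x": 0.8,"y": -0.4,"z": 0,"roll": 0,"claw": 0.5},{"x": 0.8,"y": -0.4,"z": 0,"roll": 0,"claw": 0.5},{"x": 0.8,"y": -0.4,"z": 0.5,"roll": 0,"claw": 0.5},{"x": 0.8,"y": -0.4,"z": 1,"roll": 0,"claw": 0.5},{"x": 0.7,"y": -0.4,"z": 1,"roll": 0,"claw": 0.5},{"x": 0.2,"y": -0.3,"z": 1,"roll": 0,"claw": 0.5},{"x": 0,"y": 0,"z": 1,"roll": 0,"claw": 0.5}])

```text
time_s: 2.35
tool_pos: [0.5374, -0.287, 0.1945]
eef_rot: [-3.069, -0.67, -0.0]
force: [-0.3, -0.7, -0.1]
grip_width: 0.047
grasp_force: 0.0
```

```bash
python3 - <<'E'
from h import *
from scipy.spatial.transform import Rotation as R
for i in range(3): c=env.read_camera("wrist")
cv2.imwrite("pics/w2.png",cv2.resize(c["pixels"][:,:,::-1],(800,600),interpolation=cv2.INTER_CUBIC))
s=env.observe();M=R.from_rotvec(s["eef_rot"]).as_matrix()
print(s["tool_pos"],np.arctan2(M[1,0],M[0,0]))
im=cv2.cvtColor(c["pixels"],cv2.COLOR_RGB2HSV);m=cv2.inRange(im,(5,180,150),(18,255,255))
n,l,st,ce=cv2.connectedComponentsWithStats(m)
for i in np.argsort(-st[1:,4])[:3]+1: print(st[i],ce[i],cv2.minAreaRect(np.argwhere(l==i)[:,::-1].astype(np.float32)),onz(c,*ce[i],.14))
E
```

```text
[ 0.53584546 -0.28885854  0.19458636] 0.42741522070496407
[278 329  45  22 811] [300.05918619 338.30332922] ((300.0, 339.5), (44.0, 21.0), 0.0) [ 0.44889557 -0.37107749  0.14      ]
[240 169  20  80 526] [251.51140684 222.71292776] ((249.5181427001953, 208.48309326171875), (17.024608612060547, 79.51246643066406), 2.009553909301758) [ 0.52436083 -0.29252258  0.14      ]
```

View pics/w2.png

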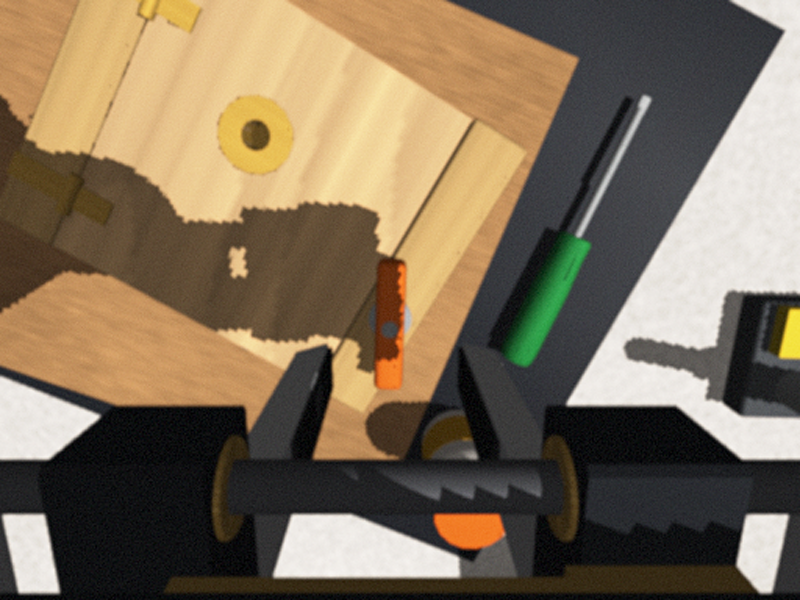

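The turnbutton's top now spans (391,261) to (389,387), pivot near (390,324); the bushing mouth is at (256,135), and both fingers straddle the bar's line.

```bash
python3 - <<'E'
from h import *
from scipy.spatial.transform import Rotation as R
c=env.read_camera("wrist");k=1/1.5625
s=env.observe();M=R.from_rotvec(s["eef_rot"]).as_matrix()
p=onz(c,390*k,324*k,.14);a,b=onz(c,391*k,261*k,.14),onz(c,389.5*k,387*k,.14);d=a-b
e,f=onz(c,475*k,119*k,.12),onz(c,333*k,357*k,.12)
print(s["tool_pos"],p,"len",np.linalg.norm(d),"bar yaw",np.arctan2(d[1],d[0]),"bush",onz(c,256*k,135*k,.12),"tool shift",M.T@(np.r_[p[:2],.124]-s["tool_pos"])/.02, "lid edge yaw",np.arctan2(*(e-f)[1::-1]))
E
```

```text
[ 0.53655701 -0.28938216  0.19594668] [ 0.53505379 -0.28728366  0.14      ] len 0.06321253021133597 bar yaw 0.4132324383165468 bush [ 0.58865927 -0.19274044  0.12      ] tool shift [-0.02355115 -0.12618281  3.59735929] lid edge yaw -0.10797778063421994
```

Call:
play_rows(targets=[{"x": 0,"y": -0.1,"z": 1,"roll": 0.1,"claw": 0.5},{"x": 0,"y": 0,"z": 1,"roll": 0,"claw": 0.5},{"x": 0,"y": 0,"z": 1,"roll": 0,"claw": 0.5},{"x": 0,"y": 0,"z": 0.5,"roll": 0,"claw": 0.5},{"x": 0,"y": 0,"z": 0,"roll": 0,"claw": 0},{"x": 0,"y": 0,"z": 0,"roll": 0,"claw": 0},{"x": 0,"y": 0,"z": 0,"roll": 0,"claw": 0},{"x": 0,"y": 0,"z": 0,"roll": 0,"claw": 0}], squeeze=30)

```text
time_s: 3.22
tool_pos: [0.5367, -0.2873, 0.127]
eef_rot: [3.072, 0.651, 0.003]
force: [0.3, -0.5, 0.4]
grip_width: 0.0235
grasp_force: 0.0
```

Call:
play_rows(targets=[{"x": 0,"y": 0,"z": 0,"roll": 0,"claw": 0},{"x": 0,"y": 0,"z": 0,"roll": 0,"claw": 0},{"x": 0,"y": 0,"z": 0,"roll": 0,"claw": 0},{"x": 0,"y": 0,"z": 0,"roll": 0,"claw": 0},{"x": 0,"y": 0,"z": 0,"roll": -0.5,"claw": 0},{"x": 0,"y": 0,"z": 0,"roll": -0.5,"claw": 0},{"x": 0,"y": 0,"z": 0,"roll": -0.5,"claw": 0},{"x": 0,"y": 0,"z": 0,"roll": -0.5,"claw": 0}])

```text
time_s: 3.88
tool_pos: [0.5353, -0.2843, 0.1264]
eef_rot: [-2.988, -0.96, 0.002]
force: [-11.9, 15.5, 16.4]
grip_width: 0.0139
grasp_force: 29.9
```

Call:
play_rows(targets=[{"x": 0,"y": -0.08,"z": 0,"roll": -0.8,"claw": 0},{"x": 0,"y": 0,"z": 0,"roll": -0.8,"claw": 0},{"x": 0,"y": 0,"z": 0,"roll": -0.8,"claw": 0},{"x": 0,"y": 0,"z": 0,"roll": -0.8,"claw": 0},{"x": 0,"y": 0,"z": 0,"roll": -0.8,"claw": 0},{"x": 0,"y": 0,"z": 0,"roll": -0.8,"claw": 0},{"x": 0,"y": 0,"z": 0,"roll": -0.8,"claw": 0},{"x": 0,"y": 0,"z": 0,"roll": -0.8,"claw": 0}])

```text
time_s: 4.55
tool_pos: [0.5338, -0.2832, 0.1264]
eef_rot: [-2.533, -1.852, 0.001]
force: [-15.1, 15.4, 20.6]
grip_width: 0.0136
grasp_force: 29.9
```

Call:
play_rows(targets=[{"x": 0.05,"y": -0.08,"z": 0,"roll": -0.6,"claw": 0},{"x": 0,"y": 0,"z": 0,"roll": -0.6,"claw": 0},{"x": 0,"y": 0,"z": 0,"roll": -0.5,"claw": 0},{"x": 0,"y": 0,"z": 0,"roll": -0.4,"claw": 0},{"x": 0,"y": 0,"z": 0,"roll": -0.3,"claw": 0},{"x": 0,"y": 0,"z": 0,"roll": 0,"claw": 0},{"x": 0,"y": 0,"z": 0,"roll": 0,"claw": 0},{"x": 0,"y": 0,"z": 0,"roll": 0,"claw": 0}])

```text
time_s: 5.22
tool_pos: [0.5331, -0.2829, 0.1264]
eef_rot: [-2.3, -2.138, 0.001]
force: [-9.5, 8.7, 13.1]
grip_width: 0.0136
grasp_force: 30.0
```

```bash
python3 - <<'E'
from h import *
s=env.observe();print({k:np.round(s[k],3) for k in ("tool_pos","eef_rot","force","torque","joint_positions")}, 2*np.arctan2(abs(s["eef_rot"][1]),abs(s["eef_rot"][0])))
E
```

```text
{'tool_pos': array([ 0.533, -0.283,  0.126]), 'eef_rot': array([-2.300e+00, -2.138e+00,  1.000e-03]), 'force': array([-9.458,  8.709, 13.114]), 'torque': array([ 2.112,  2.358, -0.272]), 'joint_positions': array([ 0.647,  0.414, -0.337,  1.826,  0.166,  0.932,  0.164])} 1.4978536433916194
```

Call:
play_rows(targets=[{"x": 0,"y": 0,"z": 0,"roll": 0,"claw": 0.45},{"x": 0,"y": 0,"z": 0,"roll": 0,"claw": 0.45},{"x": 0,"y": 0,"z": 0,"roll": 0,"claw": 0.45},{"x": 0,"y": 0,"z": -0.3,"roll": 0,"claw": 0.45},{"x": 0,"y": 0,"z": -1,"roll": 0,"claw": 0.45},{"x": 0,"y": 0,"z": -1,"roll": 0,"claw": 0.45},{"x": 0,"y": 0,"z": -1,"roll": 0,"claw": 0.45},{"x": 0,"y": 0,"z": -1,"roll": 0,"claw": 0.45}])

```text
time_s: 5.88
tool_pos: [0.5339, -0.2842, 0.2129]
eef_rot: [2.301, 2.139, 0.0]
force: [0.6, 0.0, -0.1]
grip_width: 0.0426
grasp_force: 0.0
```

Call:
play_rows(targets=[{"x": 0,"y": 0,"z": -1,"roll": 0,"claw": 0.6},{"x": 0,"y": 0,"z": -1,"roll": 0,"claw": 0.6},{"x": 0,"y": 0,"z": -1,"roll": 0,"claw": 0.6},{"x": 0,"y": 0,"z": -1,"roll": 0,"claw": 0.6},{"x": 0,"y": 0,"z": -1,"roll": 0,"claw": 0.6},{"x": 0,"y": 0,"z": 0,"roll": 0,"claw": 0.6},{"x": 0,"y": 0,"z": 0,"roll": 0,"claw": 0.6},{"x": 0,"y": 0,"z": 0,"roll": 0,"claw": 0.6}])

```text
time_s: 6.55
tool_pos: [0.5336, -0.2841, 0.3112]
eef_rot: [-2.301, -2.139, 0.0]
force: [0.4, 0.5, -0.1]
grip_width: 0.0563
grasp_force: 0.0
```

```bash
python3 - <<'E'
from h import *
for i in range(2): c=env.read_camera("wrist")
cv2.imwrite("pics/w3.png",cv2.resize(c["pixels"][:,:,::-1],(800,600),interpolation=cv2.INTER_CUBIC))
s=env.observe()
print(s["tool_pos"],s["eef_rot"],s["force"])
E
```

```text
[ 0.53344739 -0.28398791  0.31061838] [-2.30011041e+00 -2.13800727e+00  6.72439678e-04] [ 0.6145459  -0.11907628  0.23587934]
```

View pics/w3.png

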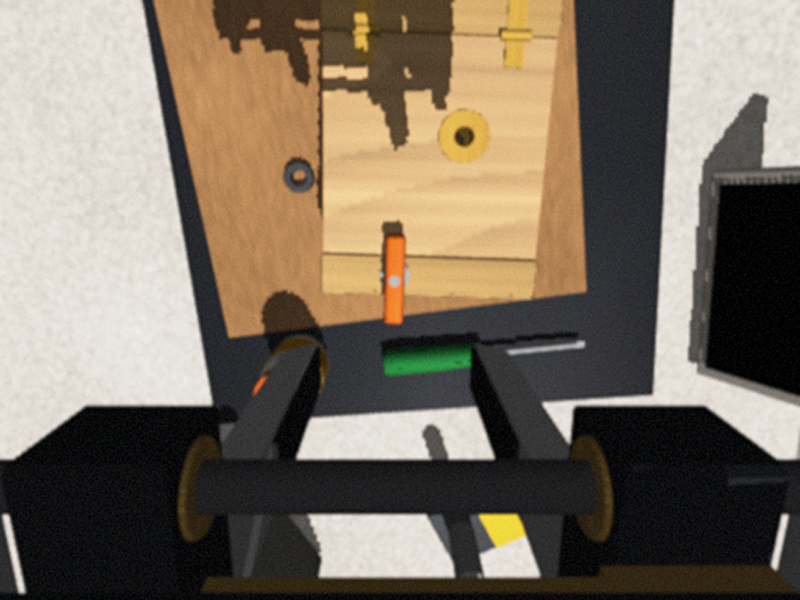

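The turnbutton now runs from (396,236) to (394,323) over the lid's edge line, which goes from (322,254) to (534,261). The bushing mouth is at (464,136).

```bash
python3 - <<'E'
from h import *
from scipy.spatial.transform import Rotation as R
c=env.read_camera("wrist");k=1/1.5625
g=lambda u,v,z:onz(c,u*k,v*k,z)
d=g(396.3,237,.14)-g(394.3,322,.14);e=g(534,261,.12)-g(322,254,.12);h=g(555,36,.12)-g(322,30,.12)
y=lambda d:np.arctan2(d[1],d[0])
print("bar",y(d),"edge",y(e),y(h),"rel",y(d)-y(e),"bush",g(464,136,.12),"pivot",g(395,280,.14))
sc=env.read_camera("scene");si=env.read_camera("side")
for n,cc in (("scene",sc),("side",si)):
    H=cv2.cvtColor(cc["pixels"],cv2.COLOR_RGB2HSV);m=cv2.inRange(H,(0,150,60),(5,255,255))|cv2.inRange(H,(176,150,60),(180,255,255))
    _,l,st,ce=cv2.connectedComponentsWithStats(m);i=1+np.argmax(st[1:,4]);print(n,st[i],ce[i],onz(cc,*ce[i],.177))
    globals()[n]=ray(cc,*ce[i])
print(tri([scene,side]))
E
```

```text
bar 1.4743301653549743 edge -0.10684009884396704 -0.09728687205129775 rel 1.5811702641989414 bush [ 0.58808417 -0.19222037  0.12      ] pivot [ 0.53305721 -0.28641442  0.14      ]
scene [290 132   7  11  69] [292.73913043 137.10144928] [0.54267344 0.264657   0.177     ]
side [246 220  11  17 132] [250.8030303  227.51515152] [0.54612451 0.25916472 0.177     ]
[0.54450464 0.26253477 0.18018971]
```

Call:
play_rows(targets=[{"x": 0.5,"y": -0.05,"z": 0,"roll": 0,"claw": 0.6},{"x": 1,"y": -0.05,"z": 0,"roll": 0,"claw": 0.6},{"x": 1,"y": -0.05,"z": 0,"roll": 0,"claw": 0.6},{"x": 1,"y": -0.05,"z": 0,"roll": 0,"claw": 0.6},{"x": 1,"y": -0.05,"z": 0,"roll": 0,"claw": 0.6},{"x": 1,"y": -0.05,"z": 0,"roll": 0,"claw": 0.6},{"x": 1,"y": -0.05,"z": 0,"roll": 0,"claw": 0.6},{"x": 1,"y": -0.05,"z": 0,"roll": 0,"claw": 0.6}])

```text
time_s: 7.47
tool_pos: [0.5365, -0.1321, 0.3114]
eef_rot: [-2.301, -2.139, 0.0]
force: [0.5, 0.6, -0.2]
grip_width: 0.0566
grasp_force: 0.0
```

Call:
play_rows(targets=[{"x": 1,"y": -0.05,"z": 0,"roll": 0,"claw": 0.6},{"x": 1,"y": -0.05,"z": 0,"roll": 0,"claw": 0.6},{"x": 1,"y": -0.05,"z": 0,"roll": 0,"claw": 0.6},{"x": 1,"y": -0.05,"z": 0,"roll": 0,"claw": 0.6},{"x": 1,"y": -0.05,"z": 0,"roll": 0,"claw": 0.6},{"x": 1,"y": -0.05,"z": 0,"roll": 0,"claw": 0.6},{"x": 1,"y": -0.05,"z": 0,"roll": 0,"claw": 0.6},{"x": 1,"y": -0.05,"z": 0,"roll": 0,"claw": 0.6}])

```text
time_s: 8.13
tool_pos: [0.54, 0.0279, 0.3114]
eef_rot: [-2.301, -2.139, 0.0]
force: [0.8, 0.1, -0.0]
grip_width: 0.0562
grasp_force: 0.0
```

Call:
play_rows(targets=[{"x": 1,"y": -0.05,"z": 0,"roll": 0,"claw": 0.6},{"x": 1,"y": -0.05,"z": 0,"roll": 0,"claw": 0.6},{"x": 1,"y": -0.05,"z": 0,"roll": 0,"claw": 0.6},{"x": 1,"y": -0.05,"z": 0,"roll": 0,"claw": 0.6},{"x": 1,"y": -0.05,"z": 0,"roll": 0,"claw": 0.6},{"x": 0.5,"y": -0.05,"z": 0,"roll": 0,"claw": 0.6},{"x": 0,"y": 0,"z": 0,"roll": 0,"claw": 0.6},{"x": 0,"y": 0,"z": 0,"roll": 0,"claw": 0.6}])

```text
time_s: 8.8
tool_pos: [0.5423, 0.1363, 0.3113]
eef_rot: [-2.3, -2.14, 0.001]
force: [0.2, -0.1, -0.5]
grip_width: 0.0562
grasp_force: 0.0
```

```bash
python3 - <<'E'
from h import *
for i in range(2): c=env.read_camera("wrist")
cv2.imwrite("pics/w4.png",cv2.resize(c["pixels"][:,:,::-1],(800,600),interpolation=cv2.INTER_CUBIC))
s=env.observe()
print(s["tool_pos"],s["eef_rot"],s["force"])
E
```

```text
[0.54260169 0.13513412 0.31137473] [ 2.30213357e+00  2.13728774e+00 -7.10453340e-04] [-0.11957684  0.05323308 -0.47944981]
```

View pics/w4.png

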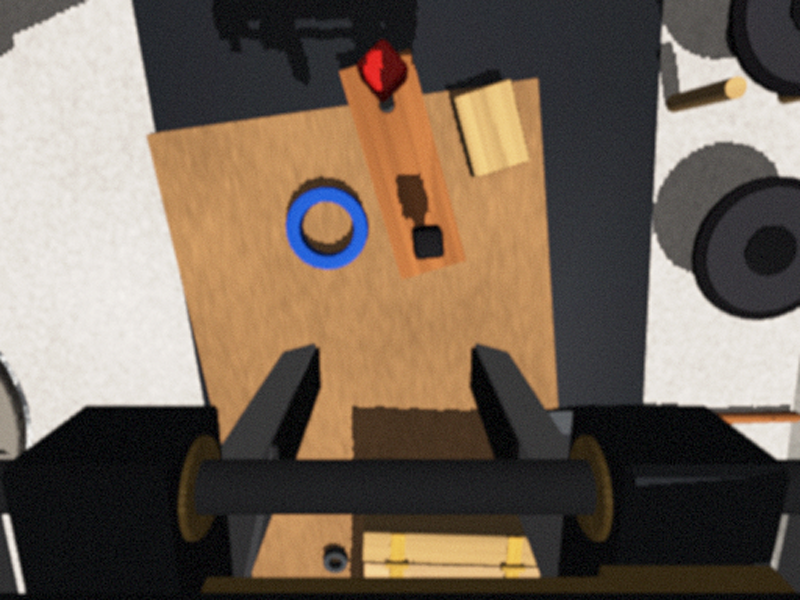

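The wrist view shows the red handle at (383,68), turned about 45° to the image, and the black one at (428,241) at the rack's near end. I'll move nearer and enlarge it.

Call:
play_rows(targets=[{"x": 0.5,"y": 0,"z": 0,"roll": 0,"claw": 0.6},{"x": 1,"y": 0,"z": 0,"roll": 0,"claw": 0.6},{"x": 1,"y": 0,"z": 0,"roll": 0,"claw": 0.6},{"x": 1,"y": 0,"z": 0,"roll": 0,"claw": 0.6},{"x": 0.5,"y": 0,"z": 0,"roll": 0,"claw": 0.6},{"x": 0,"y": 0,"z": 0,"roll": 0,"claw": 0.6},{"x": 0,"y": 0,"z": 0,"roll": 0,"claw": 0.6},{"x": 0,"y": 0,"z": 0,"roll": 0,"claw": 0.6}])

```text
time_s: 9.57
tool_pos: [0.5486, 0.2149, 0.3114]
eef_rot: [2.302, 2.137, -0.001]
force: [0.0, 0.2, -0.3]
grip_width: 0.0567
grasp_force: 0.0
```

```bash
python3 - <<'E'
from h import *
for i in range(2): c=env.read_camera("wrist")
p=proj(c,[.5445,.2625,.185]).astype(int);x,y=p-30;print(p,x,y)
cv2.imwrite("pics/w5.png",cv2.resize(c["pixels"][y:y+60,x:x+60,::-1],(600,600),interpolation=cv2.INTER_CUBIC))
s=env.observe()
print(s["tool_pos"],s["eef_rot"],s["joint_positions"])
E
```

```text
[244 136] 214 106
[0.54865033 0.21490029 0.3115339 ] [ 2.30244377e+00  2.13672931e+00 -3.09025573e-04] [ 0.05130097  0.26976516 -0.65436373  1.63716303  0.16999558  1.29244677
 -0.70713714]
```

View pics/w5.png

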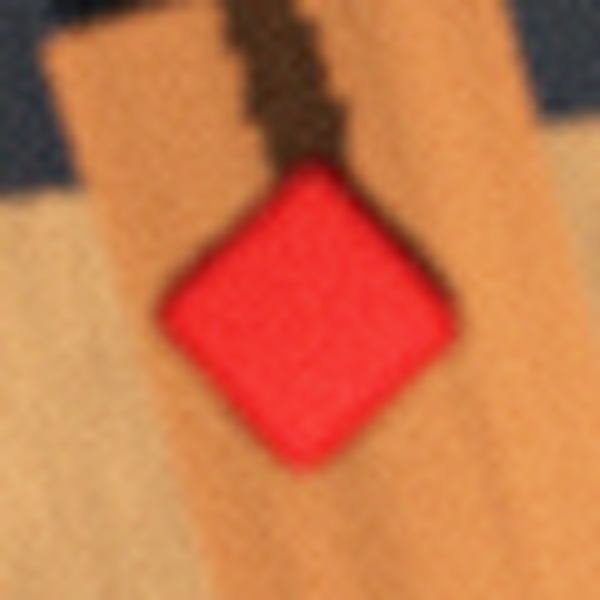

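The red handle's top face has corners at crop (315,158), (460,318), (303,470) and (158,315), so it is nearly a diamond to the tool.

```bash
python3 - <<'E'
from h import *
from scipy.spatial.transform import Rotation as R
c=env.read_camera("wrist")
P=np.array([onz(c,u/10+214-.45,v/10+106-.45,.194) for u,v in ((315,158),(460,318),(303,470),(158,315))])
ct=P.mean(0);s=env.observe();M=R.from_rotvec(s["eef_rot"]).as_matrix()
ed=[P[(i+1)%4]-P[i] for i in range(4)]
print(ct,[round(float(np.linalg.norm(e)),4) for e in ed])
for e in ed: print("edge yaw",np.arctan2(e[1],e[0]))
print("tool x yaw",np.arctan2(M[1,0],M[0,0]),"shift",M.T@(np.r_[ct[:2],.158]-s["tool_pos"])/.02)
E
```

```text
[0.54462613 0.26241709 0.194     ] [0.0192, 0.0198, 0.0191, 0.0199]
edge yaw -0.9012029509815785
edge yaw -2.450998391823159
edge yaw 2.244200214336217
edge yaw 0.6956486244311062
tool x yaw 1.4962933511074472 shift [ 2.34851458 -0.37711067  7.67807137]
```

Call:
play_rows(targets=[{"x": 0.8,"y": -0.15,"z": 0,"roll": 0,"claw": 0.6},{"x": 0.8,"y": -0.15,"z": 0,"roll": 0,"claw": 0.6},{"x": 0.75,"y": -0.08,"z": 0,"roll": 0,"claw": 0.6},{"x": 0,"y": 0,"z": 0.5,"roll": -1,"claw": 0.6},{"x": 0,"y": 0,"z": 0.5,"roll": -1,"claw": 0.6},{"x": 0,"y": 0,"z": 0.5,"roll": -1,"claw": 0.6},{"x": 0,"y": 0,"z": 0.5,"roll": -1,"claw": 0.6},{"x": 0,"y": 0,"z": 0.5,"roll": -1,"claw": 0.6}])

```text
time_s: 10.38
tool_pos: [0.5445, 0.2629, 0.2612]
eef_rot: [1.695, 2.645, 0.0]
force: [-0.0, 0.1, -0.0]
grip_width: 0.0565
grasp_force: 0.0
```

Call:
play_rows(targets=[{"x": 0,"y": 0,"z": 0.5,"roll": -1,"claw": 0.6},{"x": 0,"y": 0,"z": 0.5,"roll": -1,"claw": 0.6},{"x": 0,"y": 0,"z": 0.5,"roll": -0.55,"claw": 0.6},{"x": 0,"y": 0,"z": 0.5,"roll": 0,"claw": 0.6},{"x": 0,"y": 0,"z": 0,"roll": 0,"claw": 0.6},{"x": 0,"y": 0,"z": 0,"roll": 0,"claw": 0.6},{"x": 0,"y": 0,"z": 0,"roll": 0,"claw": 0.6},{"x": 0,"y": 0,"z": 0,"roll": 0,"claw": 0.6}])

```text
time_s: 11.05
tool_pos: [0.5445, 0.2638, 0.2223]
eef_rot: [1.352, 2.835, 0.001]
force: [0.0, 1.4, -0.1]
grip_width: 0.056
grasp_force: 0.0
```

```bash
python3 - <<'E'
from h import *
from scipy.spatial.transform import Rotation as R
c=env.read_camera("wrist")
s=env.observe();M=R.from_rotvec(s["eef_rot"]).as_matrix()
H=cv2.cvtColor(c["pixels"],cv2.COLOR_RGB2HSV);m=cv2.inRange(H,(0,170,190),(6,255,255))|cv2.inRange(H,(175,170,190),(180,255,255))
_,l,st,ce=cv2.connectedComponentsWithStats(m);i=1+np.argmax(st[1:,4]);print(st[i],ce[i],cv2.minAreaRect(np.argwhere(l==i)[:,::-1].astype(np.float32)))
ct=onz(c,*ce[i],.194)
print(s["tool_pos"],ct,"tool x yaw",np.arctan2(M[1,0],M[0,0]),"shift",M.T@(np.r_[ct[:2],.158]-s["tool_pos"])/.02, M.T@(np.r_[.5446,.2624,.158]-s["tool_pos"])/.02)
E
```

```text
[237 207  30  28 811] [251.55980271 220.31565968] ((251.5, 220.5), (27.0, 29.0), 90.0)
[0.54448835 0.26378989 0.222199  ] [0.5441047  0.26199614 0.194     ] tool x yaw 2.2519779227308745 shift [-0.05646617 -0.07437264  3.20990186] [-0.05637441 -0.04241896  3.20993163]
```

Call:
play_rows(targets=[{"x": -0.06,"y": -0.05,"z": 0.5,"roll": 0,"claw": 0.6},{"x": 0,"y": 0,"z": 0.9,"roll": 0,"claw": 0.6},{"x": 0,"y": 0,"z": 0.9,"roll": 0,"claw": 0.6},{"x": 0,"y": 0,"z": 0.9,"roll": 0,"claw": 0.6},{"x": 0,"y": 0,"z": 0,"roll": 0,"claw": 0.6},{"x": 0,"y": 0,"z": 0,"roll": 0,"claw": 0},{"x": 0,"y": 0,"z": 0,"roll": 0,"claw": 0},{"x": 0,"y": 0,"z": 0,"roll": 0,"claw": 0}], squeeze=35)

```text
time_s: 11.77
tool_pos: [0.5447, 0.2624, 0.1586]
eef_rot: [1.35, 2.836, 0.002]
force: [0.7, -1.0, -1.0]
grip_width: 0.0397
grasp_force: 0.0
```

Call:
play_rows(targets=[{"x": 0,"y": 0,"z": 0,"roll": 0,"claw": 0},{"x": 0,"y": 0,"z": 0,"roll": 0,"claw": 0},{"x": 0,"y": 0,"z": 0,"roll": 0,"claw": 0},{"x": 0,"y": 0,"z": 0,"roll": 0,"claw": 0},{"x": 0,"y": 0,"z": 0,"roll": 0,"claw": 0},{"x": 0,"y": 0,"z": 0,"roll": 0,"claw": 0},{"x": 0,"y": 0,"z": 0,"roll": 0,"claw": 0},{"x": 0,"y": 0,"z": 0,"roll": 0,"claw": 0}])

```text
time_s: 12.43
tool_pos: [0.5445, 0.2622, 0.158]
eef_rot: [1.35, 2.836, 0.001]
force: [-0.4, -0.3, 5.8]
grip_width: 0.0218
grasp_force: 34.9
```

Call:
play_rows(targets=[{"x": 0,"y": 0,"z": -0.5,"roll": 0,"claw": 0},{"x": 0,"y": 0,"z": -1,"roll": 0,"claw": 0},{"x": 0,"y": 0,"z": -1,"roll": 0,"claw": 0},{"x": 0,"y": 0,"z": -1,"roll": 0,"claw": 0},{"x": 0,"y": 0,"z": -1,"roll": 0,"claw": 0},{"x": 0,"y": 0,"z": -1,"roll": 0,"claw": 0},{"x": 0,"y": 0,"z": -1,"roll": 0,"claw": 0},{"x": 0,"y": 0,"z": -1,"roll": 0,"claw": 0}])

```text
time_s: 13.1
tool_pos: [0.5438, 0.2619, 0.309]
eef_rot: [-1.35, -2.836, 0.0]
force: [0.6, -0.2, -1.1]
grip_width: 0.0217
grasp_force: 34.9
```

```bash
python3 - <<'E'
from h import *
from scipy.spatial.transform import Rotation as R
s=env.observe();M=R.from_rotvec(s["eef_rot"]).as_matrix()
print(s["tool_pos"],s["grip_width"],s["joint_positions"],M.T@(np.r_[.5885,-.192,s["tool_pos"][2]]-s["tool_pos"])/.02)
E
```

```text
[0.54379081 0.26190741 0.30899635] 0.021716439576601954 [ 0.07935504  0.33095365 -0.81002133  1.603024    0.24564054  1.31383771
 -0.08430722] [-1.90257349e+01 -1.25737238e+01  4.65222938e-04]
```

Call:
play_rows(targets=[{"x": -0.5,"y": -0.33,"z": 0,"roll": 0,"claw": 0},{"x": -0.9,"y": -0.595,"z": 0,"roll": 0,"claw": 0},{"x": -0.9,"y": -0.595,"z": 0,"roll": 0,"claw": 0},{"x": -0.9,"y": -0.595,"z": 0,"roll": 0,"claw": 0},{"x": -0.9,"y": -0.595,"z": 0,"roll": 0,"claw": 0},{"x": -0.9,"y": -0.595,"z": 0,"roll": 0,"claw": 0},{"x": -0.9,"y": -0.595,"z": 0,"roll": 0,"claw": 0},{"x": -0.9,"y": -0.595,"z": 0,"roll": 0,"claw": 0}])

```text
time_s: 13.77
tool_pos: [0.5597, 0.0982, 0.3073]
eef_rot: [-1.351, -2.836, 0.001]
force: [0.3, 0.1, -1.6]
grip_width: 0.0221
grasp_force: 34.9
```

Call:
play_rows(targets=[{"x": -0.9,"y": -0.595,"z": 0,"roll": 0,"claw": 0},{"x": -0.9,"y": -0.595,"z": 0,"roll": 0,"claw": 0},{"x": -0.9,"y": -0.595,"z": 0,"roll": 0,"claw": 0},{"x": -0.9,"y": -0.595,"z": 0,"roll": 0,"claw": 0},{"x": -0.9,"y": -0.595,"z": 0,"roll": 0,"claw": 0},{"x": -0.9,"y": -0.595,"z": 0,"roll": 0,"claw": 0},{"x": -0.9,"y": -0.595,"z": 0,"roll": 0,"claw": 0},{"x": -0.9,"y": -0.595,"z": 0,"roll": 0,"claw": 0}])

```text
time_s: 14.43
tool_pos: [0.5764, -0.0734, 0.3073]
eef_rot: [-1.351, -2.836, 0.0]
force: [0.3, -0.0, -0.5]
grip_width: 0.0217
grasp_force: 34.9
```

Call:
play_rows(targets=[{"x": -0.9,"y": -0.595,"z": 0,"roll": 0,"claw": 0},{"x": -0.9,"y": -0.595,"z": 0,"roll": 0,"claw": 0},{"x": -0.9,"y": -0.595,"z": 0,"roll": 0,"claw": 0},{"x": -0.9,"y": -0.595,"z": 0,"roll": 0,"claw": 0},{"x": -0.9,"y": -0.595,"z": 0,"roll": 0,"claw": 0},{"x": -0.5,"y": -0.33,"z": 0,"roll": 0,"claw": 0},{"x": 0,"y": 0,"z": 0,"roll": 0,"claw": 0},{"x": 0,"y": 0,"z": 0,"roll": 0,"claw": 0}])

```text
time_s: 15.1
tool_pos: [0.5884, -0.1913, 0.3072]
eef_rot: [-1.351, -2.835, -0.001]
force: [-0.0, 0.4, -1.3]
grip_width: 0.0219
grasp_force: 34.9
```

```bash
python3 - <<'E'
from h import *
from scipy.spatial.transform import Rotation as R
ims=[]
for n in ("scene","side"):
    c=env.read_camera(n);c=env.read_camera(n)
    p=proj(c,[.5885,-.192,.17]).astype(int);x,y=p-25;x=max(x,0);y=max(y,0);print(n,x,y,"proj tip,bush",proj(c,[.5885,-.192,.161]),proj(c,[.5885,-.192,.12]))
    ims.append(cv2.resize(c["pixels"][y:y+75,x:x+50,::-1],(400,600),interpolation=cv2.INTER_CUBIC))
cv2.imwrite("pics/x1.png",np.hstack(ims))
s=env.observe();M=R.from_rotvec(s["eef_rot"]).as_matrix()
print(s["tool_pos"],s["eef_rot"],s["grip_width"],M.T@(np.r_[.5885,-.192,s["tool_pos"][2]]-s["tool_pos"])/.02)
E
```

```text
scene 193 211 proj tip,bush [219.1603722  238.01793687] [219.97210435 244.07736646]
side 257 118 proj tip,bush [282.2409831  145.55786301] [281.62678577 156.28311406]
[ 0.58878667 -0.19000048  0.30769621] [1.34833189e+00 2.83740317e+00 4.39103995e-04] 0.02154217315014472 [-6.84607642e-02 -7.42548024e-02 -2.33931667e-05]
```

View pics/x1.png

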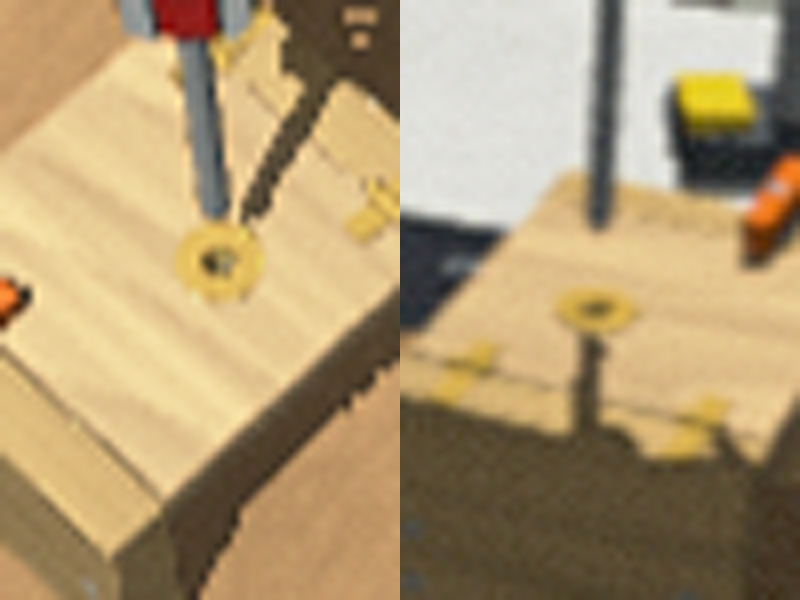

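The rod hangs just above the bushing. Its tip is at crop (216,218) in the scene half and the mouth at (219,263). In the side half the tip is at (199,226) and the mouth at (197,309).

```bash
python3 - <<'E'
from h import *
from scipy.optimize import least_squares
cs=[env.read_camera(n) for n in ("scene","side")];off=[(193,211),(257,118)]
b=[(219,263),(197,309)];t=[(216,215),(199,224)]
f=lambda uv:[ray(c,u/8+o[0]-.44,v/8+o[1]-.44) for (u,v),c,o in zip(uv,cs,off)]
print("bush",tri(f(b)),[onz(c,u/8+o[0]-.44,v/8+o[1]-.44,.12)[:2] for (u,v),c,o in zip(b,cs,off)])
print("tip",tri(f(t)),[onz(c,u/8+o[0]-.44,v/8+o[1]-.44,.16)[:2] for (u,v),c,o in zip(t,cs,off)])
for _ in range(3):
    env.read_camera("side");s=env.observe();print(s["tool_pos"])
E
```

```text
bush [ 0.58858537 -0.1905304   0.12143323] [array([ 0.58694456, -0.1903221 ]), array([ 0.59007604, -0.19212889])]
tip [ 0.58966481 -0.18982782  0.16215238] [array([ 0.58778265, -0.18931419]), array([ 0.59144525, -0.19284883])]
[ 0.58876365 -0.19061048  0.30766239]
[ 0.58877196 -0.19077936  0.30762839]
[ 0.58873251 -0.190932    0.30759292]
```

Call:
play_rows(targets=[{"x": 0,"y": -0.04,"z": 0.5,"roll": 0,"claw": 0},{"x": 0,"y": 0,"z": 0.5,"roll": 0,"claw": 0},{"x": 0,"y": 0,"z": 0.4,"roll": 0,"claw": 0},{"x": 0,"y": 0,"z": 0.3,"roll": 0,"claw": 0},{"x": 0,"y": 0,"z": 0.3,"roll": 0,"claw": 0},{"x": 0,"y": 0,"z": 0.2,"roll": 0,"claw": 0},{"x": 0,"y": 0,"z": 0.2,"roll": 0,"claw": 0},{"x": 0,"y": 0,"z": 0,"roll": 0,"claw": 0}])

```text
time_s: 16.22
tool_pos: [0.5878, -0.1918, 0.2587]
eef_rot: [-1.35, -2.836, 0.0]
force: [0.0, 0.1, -0.1]
grip_width: 0.0221
grasp_force: 34.9
```

Call:
play_rows(targets=[{"x": 0,"y": 0,"z": 0.2,"roll": 0,"claw": 0},{"x": 0,"y": 0,"z": 0.2,"roll": 0,"claw": 0},{"x": 0,"y": 0,"z": 0.2,"roll": 0,"claw": 0},{"x": 0,"y": 0,"z": 0.2,"roll": 0,"claw": 0},{"x": 0,"y": 0,"z": 0.2,"roll": 0,"claw": 0},{"x": 0,"y": 0,"z": 0.2,"roll": 0,"claw": 0},{"x": 0,"y": 0,"z": 0.2,"roll": 0,"claw": 0},{"x": 0,"y": 0,"z": 0,"roll": 0,"claw": 0}])

```text
time_s: 16.88
tool_pos: [0.5877, -0.1918, 0.2305]
eef_rot: [-1.35, -2.835, 0.0]
force: [-0.0, -0.1, -1.6]
grip_width: 0.022
grasp_force: 34.9
```

Call:
play_rows(targets=[{"x": 0,"y": 0,"z": 0.2,"roll": 0,"claw": 0},{"x": 0,"y": 0,"z": 0.2,"roll": 0,"claw": 0},{"x": 0,"y": 0,"z": 0.2,"roll": 0,"claw": 0},{"x": 0,"y": 0,"z": 0.2,"roll": 0,"claw": 0},{"x": 0,"y": 0,"z": 0.2,"roll": 0,"claw": 0},{"x": 0,"y": 0,"z": 0.2,"roll": 0,"claw": 0},{"x": 0,"y": 0,"z": 0.2,"roll": 0,"claw": 0},{"x": 0,"y": 0,"z": 0,"roll": 0,"claw": 0}])

```text
time_s: 17.55
tool_pos: [0.5877, -0.1917, 0.2025]
eef_rot: [-1.35, -2.835, 0.0]
force: [-0.1, 0.6, -1.4]
grip_width: 0.0221
grasp_force: 34.9
```

Call:
play_rows(targets=[{"x": 0,"y": 0,"z": 0.25,"roll": 0,"claw": 0},{"x": 0,"y": 0,"z": 0.25,"roll": 0,"claw": 0},{"x": 0,"y": 0,"z": 0.25,"roll": 0,"claw": 0},{"x": 0,"y": 0,"z": 0.25,"roll": 0,"claw": 0},{"x": 0,"y": 0,"z": 0.25,"roll": 0,"claw": 0},{"x": 0,"y": 0,"z": 0.2,"roll": 0,"claw": 0},{"x": 0,"y": 0,"z": 0,"roll": 0,"claw": 0},{"x": 0,"y": 0,"z": 0,"roll": 0,"claw": 0}])

```text
time_s: 18.22
tool_pos: [0.588, -0.1918, 0.1743]
eef_rot: [-1.35, -2.836, -0.0]
force: [-0.2, -0.5, -0.8]
grip_width: 0.0215
grasp_force: 34.9
```

Call:
play_rows(targets=[{"x": 0,"y": 0,"z": 0,"roll": 0,"claw": 0},{"x": 0,"y": 0,"z": 0,"roll": 0,"claw": 0},{"x": 0,"y": 0,"z": 0,"roll": 0,"claw": 0},{"x": 0,"y": 0,"z": 0,"roll": 0,"claw": 0},{"x": 0,"y": 0,"z": 0,"roll": 0,"claw": 0},{"x": 0,"y": 0,"z": 0,"roll": 0,"claw": 0},{"x": 0,"y": 0,"z": 0,"roll": 0,"claw": 0},{"x": 0,"y": 0,"z": 0,"roll": 0,"claw": 0}])

```text
time_s: 18.88
tool_pos: [0.5881, -0.1918, 0.1745]
eef_rot: [1.351, 2.836, 0.0]
force: [-0.3, 0.3, -1.2]
grip_width: 0.022
grasp_force: 34.9
```

```bash
python3 - <<'E'
from h import *
ims=[]
for n in ("scene","side"):
    c=env.read_camera(n);p=proj(c,[.5885,-.192,.13]).astype(int);x,y=p-[50,60]
    ims.append(cv2.resize(c["pixels"][y:y+120,x:x+80,::-1],(400,600),interpolation=cv2.INTER_CUBIC))
cv2.imwrite("pics/end.png",np.hstack(ims))
s=env.observe();print(s["time_s"],s["tool_pos"],s["eef_rot"],s["force"],s["grasp_force"])
E
```

```text
18.9833 [ 0.58810059 -0.19180428  0.1744839 ] [-1.35075894e+00 -2.83632228e+00 -1.09602044e-04] [-0.21199785 -0.11431202 -0.99896946] 34.926143288612366
```

View pics/end.png

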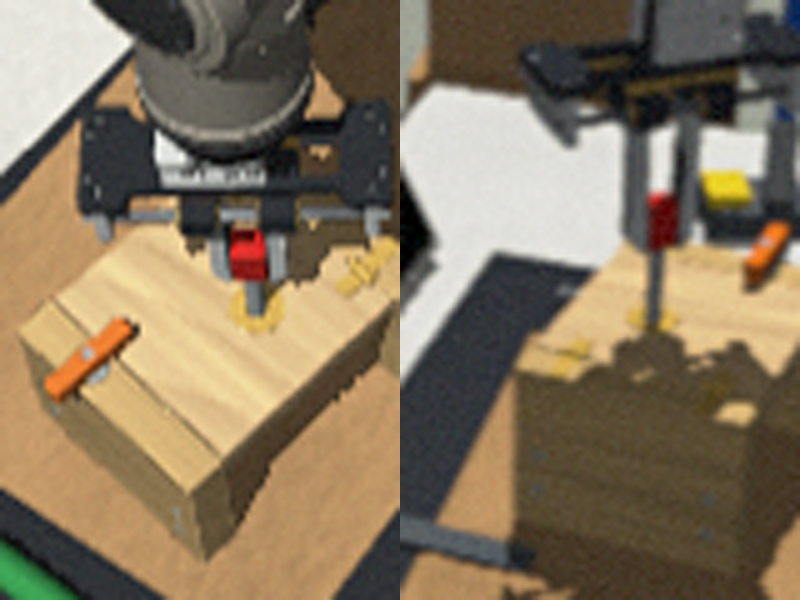

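The rod stands in the bushing at (258,310), with the handle held at (248,255). The turnbutton lies across the lid's edge, from (55,390) to (130,325). The tip is at about 26.5 mm, so one last small lowering.

Call:
play_rows(targets=[{"x": 0,"y": 0,"z": 0.07,"roll": 0,"claw": 0},{"x": 0,"y": 0,"z": 0,"roll": 0,"claw": 0},{"x": 0,"y": 0,"z": 0,"roll": 0,"claw": 0},{"x": 0,"y": 0,"z": 0,"roll": 0,"claw": 0},{"x": 0,"y": 0,"z": 0,"roll": 0,"claw": 0},{"x": 0,"y": 0,"z": 0,"roll": 0,"claw": 0},{"x": 0,"y": 0,"z": 0,"roll": 0,"claw": 0},{"x": 0,"y": 0,"z": 0,"roll": 0,"claw": 0}])

```text
time_s: 19.65
tool_pos: [0.5881, -0.1918, 0.1731]
eef_rot: [-1.351, -2.836, -0.0]
force: [-0.0, 0.1, -0.6]
grip_width: 0.0219
grasp_force: 34.9
```

```bash
python3 -c "
from rig import env
print(env.observe()['tool_pos']); print(env.finish_job())"
```

```text
[ 0.58812355 -0.19180794  0.1730921 ]
the job is handed in; nothing more can be done
None
```

I locked the lid by turning the turnbutton fully across its edge, then threaded the red-handled rod through both bushings. It is held upright by its handle with the tip about 25 mm above the bench, and I handed the job in at about 20 s; no verdict came back.

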